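Tuck the ticket rail under the lapped panel of the display board

ROBOT

A 6-joint arm with a two-finger parallel gripper is mounted at the origin on a cart in front of the work surface, level with it; the furniture and walls round the work are solid. World frame = base frame: x ahead of the robot, y to its left, z up, the work surface at z = 0. Lengths are in m, angles in rad, forces in N, time in s.
With the tool pointing down it reaches from about 0.35 to 0.725 m from the base axis. Payload 4.3 kg.
Tool frame: the origin (TCP) lies at the very end of the fingers, on their centre line; the grasp point (between the pads) lies manip.grasp_offset behind it (manip.grasp_offset is the distance from the TCP to the grasp point, in m); z points along the fingers, y is the line along which they close (so a half turn about z gives the same grasp; the last joint's range is limited). The gripper opens to 85 mm and grips with 20 to 120 N. Pads are 22 mm wide; open, the fingers measure 114 mm over their backs; the gripper's body (76 mm by 85 mm) begins 54 mm behind the grasp point. The pads swing forward as they close: fully open they stand 13 mm farther back than shut.
Start: joints at [-1.256, 0.377, 0.081, 1.274, 0, 1.46], TCP at [0.237, -0.524, 0.231] pointing down, gripper open.
Joint ranges: [-2.72, 2.72], [-0.84, 1.66], [-1.02, 1.22], [-1.77, 2.12], [-1.37, 1.28], [-3.14, 3.14]. Speed limits (rad/s): [2.57, 2.57, 3.14, 3.14, 3.14, 3.14].

INTERFACE

Orientations are given as a unit quaternion [x, y, z, w].
In Python, from workcell import manip gives the robot as it stands.
- The arm moves only by the shell command python3 -m crank 'ROWS' [OPENING] [FORCE]. ROWS is JSON, a list that holds one entry, the list of rows, each a list of 4 numbers: the shift along the world's x, y, z in cm, then the turn about the world's z in degrees. In form: [[[x, y, z, yaw], ...]]. A call has 1 to 10 rows; each row shifts and turns the commanded pose from where the row before left it; what a row does not reach is not made up. A row lasts 1/12 s, in which the tool goes at most 41.7 mm and 7.16 degrees, less where a joint would pass 70% of its speed; a pose out of reach is approached as far as the arm can. A call is refused whole if a number of a shift passes 4.17 or a number of a turn 7.16, either way. A call with a gripper value outside its range is refused whole. OPENING is the opening, from 0 (shut) to 1 (fully open), set as the call begins (- or left out, the last holds). The fingers move at their own pace and stop on an object; FORCE is the grip in N (left out, the last holds). Time passes only in rows, so rows that do not move let the fingers close. It gives the time, the measured TCP pose, the force, the opening and the grip force at its end, in the units of the state.
- manip.get_state(): the state, without advancing time (a new reading comes with each control period).
- manip.camera(name): name is "scene" or "top" or "wrist"; returns (picture, depth): 400x640x3 uint8, blue, green, red; 400x640 float32, m along the optical axis (not along the pixel's ray), 0 where there is no reading.
- manip.camera_model(name): a dict with "camera_matrix" (3x3 intrinsics, pixels), "pose" (4x4, takes a point from camera to world coordinates); the wrist camera has in their place "T_tool_cam" (4x4, takes a point from camera to tool coordinates, whose origin is the TCP and whose axes are the flange's). Camera axes: x right, y up, looking along -z (the intrinsics and any distortion apply to the point x, -y, -z); pixel columns grow to the right and rows downward; lengths in m; the calibration is good to about 2 mm. The wrist camera is an equidistant fisheye: a pixel r from the principal point sees the ray r / f radians off the axis. A picture is of the moment at which its call begins: read the wrist's pose just before it. camera_model takes no time and is no camera call.
- manip.sign_off(): hands the job in; it is judged then, once.
The state is a dict: "t": time; "joints": joint angles; "qvel": joint speeds; "tau": joint torques, N m; "eef_pos": TCP position; "tool_rot": TCP orientation; "force": force on the tool from outside, world axes, zero at the start; "ft_torque": the same for the moment, N m; "opening": opening from 0.0 (shut) to 1.0 (fully open); "grip_force": force on a finger pad.
Only numpy, scipy, OpenCV 4.12 (cv2) and the standard library are available. Lean on these libraries where they do the work, as an engineer would, in place of code of your own. Each camera call takes 0.05 s, during which the arm holds its last target. There are 200 camera calls.

TASK

Pick up the dark steel ticket rail by its upstand and tuck the thin front edge of its flange about 30 mm under the free edge of the grey lapped panel on the display board, square to the panel and centred across it, without lifting the panel. Then press the rail down gently, with some newtons beyond its own weight, so that its flange lies flat on the white deck, and finish while still holding it pressed there: do not let go. Never bang or bear down on the deck with the rail as hard as 40 N, and leave the vials, ampoule tray and plaster roll where they are.

Things in the scene. Friction and masses are not known exactly. Their poses are not given: they have to be found in the camera images.
- board: display board, fixed to the worktop: wooden slab with a white deck, 220 (x) x 210 (y) mm, deck top 18 mm above the worktop. Origin: centre of its underside, on the worktop. Its x axis points from its open front half to the rear wooden batten (24 mm deep, top 32 mm above the worktop) on which the panel is hinged; z up. It may be turned a little and its place varies.
- deck: the white top layer of the board (220 x 210 x 6 mm, rigid, fixed). Origin: centre of its underside, 12 mm above the worktop, axes as the board's; its top face is 18 mm above the worktop.
- lap_edge (a point): point on the deck's top face straight below the middle of the tip of the panel's free edge, 10 mm in front (-x) of the board's centre and 18 mm above the worktop; axes as the board's. The panel covers the deck from here toward +x.
- panel (a joint): hinge of the grey lapped panel, rad: 0 lying down, grows as its free edge lifts (0.01 rad = 1 mm there). Panel 160 wide (y), 105 hinge to free edge, 3.5 mm thick, 120 g, held down by its weight alone, centred on the board. Lying down, its underside is level 6.5 mm above the deck; the last 8 mm at the free edge turn up by 5 mm as a lead-in lip (lip top 14 mm above the deck).
- rail: loose dark steel ticket rail, about 120 g: flange 4 mm thick, 140 mm long (y), with an upstand 10 mm thick (x) all along its rear edge, top 34 mm above the underside. Origin: on the underside, below the middle of the upstand. x points along the flange to its thin front edge, 77 mm away (last 8 mm only 2.2 mm thick); z up. Starts flat on the worktop, right of the board.
- rail_edge (a point): middle of the thin front edge of the rail's flange, on its underside: 77 mm from the rail's origin along its x; axes as the rail's.
- vial_a: clear vial with green cap, 25 mm across, 58 mm tall, standing; origin at the centre of its underside. Leave alone.
- vial_b: brown vial with red cap, 25 mm across, 58 mm tall, standing; origin at the centre of its underside. Leave alone.
- ampoule_tray: open tray of ampoules, 58 x 118 x 12 mm; origin at the centre of its underside. Leave alone.
- plaster_roll: roll of plaster tape, 50 mm across, 25 mm tall; origin at the centre of its underside. Leave alone.

How it is judged:
On the way, in this order (a step that is already met when the one before it is completed fails the run):
1. the rail is lifted clear of the worktop in the fingers (height (world z) of rail above 0.035 m and contact force between the fingers and rail above 1 N), for 0.2 s.
2. the rail's front edge is under the panel, which lies down (x of rail_edge in the frame of lap_edge above 0.015 m and y of rail_edge in the frame of lap_edge between -0.03 and 0.03 m and z of rail_edge in the frame of lap_edge between -0.004 and 0.006 m and value of joint panel below 0.05 rad), for 0.1 s.
At the end, for the whole second after the job is handed in: Rail edge 18 to 42 mm under the panel's free edge, centred to 15 mm, square to 0.07 rad, within 3 mm of the deck, tilt under 0.035 rad; panel down (under 0.03 rad); fingers still on the rail, pressing it on the deck with 3 to 40 N, at rest (x of rail_edge in the frame of lap_edge between 0.018 and 0.042 m and y of rail_edge in the frame of lap_edge between -0.015 and 0.015 m and z of rail_edge in the frame of lap_edge between -0.003 and 0.003 m and angle between the x axis of rail and the x axis of board, either way round below 0.07 rad and angle between rail's own z axis and vertical below 0.035 rad and value of joint panel below 0.03 rad and contact force between the fingers and rail above 2 N and contact force between rail and deck between 3 and 40 N and linear speed of rail below 0.01 m/s); the arm keeps its last pose, push and grip.
It fails at once if the panel is lifted (over 0.08 rad, 8 mm at its edge) (value of joint panel above 0.08 rad).
It fails at once if the rail is pressed or knocked on the deck with more than 40 N (contact force between rail and deck above 40 N).
It fails at once if a vial, the ampoule tray or the plaster roll is moved more than 20 mm (distance of any of vial_a, vial_b, ampoule_tray, plaster_roll from where it was at the start of the episode above 0.02 m).
It also fails if it takes over 38 s, if anything falls off the work surface, if the arm or the gripper's body presses on something with over 40 N, if the wrist force passes 120 N, or if a joint passes its speed limit or range.

## Working session

There is one attempt and no reset: what is moved stays moved. The work goes in short steps, Python scripts to look and compute and a shell command to move; the robot and the scene stay as the last step left them, time stands still between calls to the robot, and variables do not carry over. Pictures are saved under pics/ and viewed, at most 10 in all, crops included, and the job is handed in when it is done.

```bash
mkdir -p pics; ls; python3 - <<'E'
from workcell import manip
import cv2,numpy as np
s=manip.get_state();print(s, manip.grasp_offset)
for n in("top","scene"):
    p,d=manip.camera(n);cv2.imwrite(f"pics/{n}0.png",p);np.save(f"pics/{n}0.npy",d)
    print(n,manip.camera_model(n))
print(manip.camera_model("wrist"))
E
```

```text
pics
{'t': 0.0, 'joints': array([-1.25629155e+00,  3.78064143e-01,  7.96248604e-02,  1.27438293e+00,
        2.59652741e-07,  1.46049686e+00]), 'qvel': array([ 0.00110938,  0.00032474, -0.0005238 ,  0.00179437,  0.0014035 ,
       -0.0002295 ]), 'tau': array([-1.31224850e-03, -4.63609028e+01,  2.69871676e+01,  2.09053274e-02,
       -4.69149036e-04, -2.42468573e-06]), 'eef_pos': array([ 0.23678561, -0.52326955,  0.23035984]), 'tool_rot': array([ 9.77526846e-01,  2.10808539e-01, -1.03115460e-04, -1.00768134e-03]), 'force': array([ 0.00918443, -0.30618972, -0.57845803]), 'ft_torque': array([-0.01107056, -0.01392447, -0.02648429]), 'grip_force': 0.0, 'opening': 0.9998385321335843} 0.0187
top {'camera_matrix': array([[424.61699848,   0.        , 325.28535139],
       [  0.        , 424.61699848, 198.43766713],
       [  0.        ,   0.        ,   1.        ]]), 'pose': array([[ 4.24964019e-04,  9.95964915e-01, -8.97424562e-02,
         4.47181480e-01],
       [-9.99999866e-01,  4.49827659e-04,  2.56830544e-04,
        -3.07357481e-02],
       [ 2.96162849e-04,  8.97423350e-02,  9.959649
[... 382 characters left out ...]
427975,  0.57730176, -0.80849417, -0.93809839],
       [-0.00463477,  0.81350718,  0.5815364 ,  0.69679218],
       [ 0.        ,  0.        ,  0.        ,  1.        ]])}
{'camera_matrix': array([[309.70691629,   0.        , 317.20822543],
       [  0.        , 309.70691629, 199.91552543],
       [  0.        ,   0.        ,   1.        ]]), 'T_tool_cam': array([[-3.65147819e-04,  9.45409957e-01,  3.25883231e-01,
         8.35934253e-02],
       [ 9.99999926e-01,  3.04438734e-04,  2.37288618e-04,
         8.97669160e-04],
       [ 1.25123544e-04,  3.25883293e-01, -9.45409998e-01,
        -1.43206942e-01],
       [ 0.00000000e+00,  0.00000000e+00,  0.00000000e+00,
         1.00000000e+00]])}
```

View pics/top0.png

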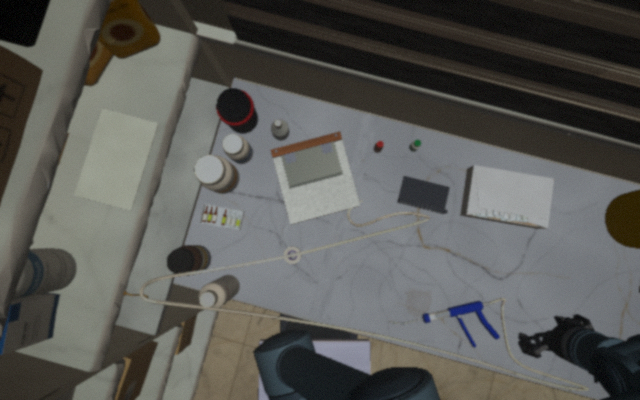

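View pics/scene0.png

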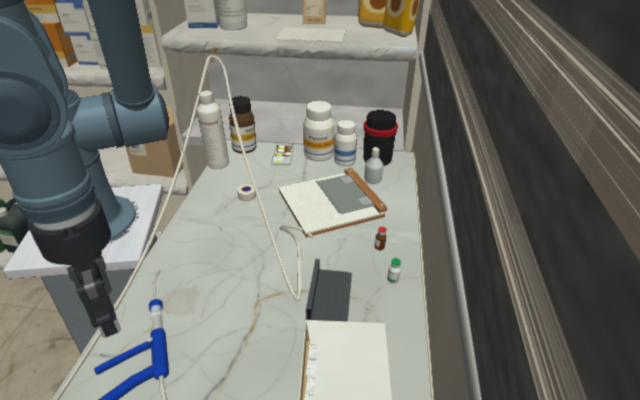

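The top view shows the board around (315,178), with its batten at the upper side from (273,153) to (341,135), and the panel grey at (315,166). The rail is at (424,195) with a white box to its right. The scene view shows the rail's upstand on the robot side, at (315,290). Next I measure from depth.

```bash
cat >h.py <<'E'
from workcell import manip
import cv2,numpy as np
def cloud(n,d,model=None):
    m=manip.camera_model(n);K=m["camera_matrix"];v,u=np.mgrid[:400,:640]
    P=np.stack([(u-K[0,2])/K[0,0]*d,-(v-K[1,2])/K[1,1]*d,-d],-1)
    return P@m["pose"][:3,:3].T+m["pose"][:3,3]
def pix(n,w):
    m=manip.camera_model(n);K=m["camera_matrix"];c=(w-m["pose"][:3,3])@m["pose"][:3,:3]
    return K[0,0]*c[0]/-c[2]+K[0,2],-K[1,1]*c[1]/-c[2]+K[1,2]
E
python3 - <<'E'
from h import *
for n,boxes in(("top",{"rail":(390,170,456,220),"board":(262,125,366,228)}),("scene",{"rail":(296,250,358,325),"board":(270,160,392,240)})):
    d=np.load(f"pics/{n}0.npy");P=cloud(n,d);im=cv2.imread(f"pics/{n}0.png")
    for k,(a,b,c,e) in boxes.items():
        Q=P[b:e,a:c].reshape(-1,3);C=im[b:e,a:c].reshape(-1,3).astype(int)
        z=Q[:,2];print(n,k,"z hist",np.histogram(z,bins=np.arange(-.01,.05,.004))[0])
        def rect(m,l):
            if m.sum()<8:return
            r=cv2.minAreaRect((Q[m,:2]*1000).astype(np.float32));print("  ",l,m.sum(),np.round(r[0],1),np.round(r[1],1),round(r[2],2),"zmed",np.median(z[m]).round(4))
        if k=="rail":
            rect((z>.018)&(z<.045),"upst");
            rect((C.max(1)<75)&(z<.05),"dark")
        else:
            rect((z>.010)&(z<.045),"all");rect((z>.0285)&(z<.045),"hi");rect((z>.022)&(z<.0285),"panel")
            w=(C.min(1)>140)&(z>.01);rect(w,"white")
            wood=(C[:,2]-C[:,0]>35)&(z>.02);rect(wood,"wood")
E
python3 - <<'E'
import cv2
a=cv2.imread('pics/top0.png')[120:230,260:460]
cv2.imwrite('pics/crop1.png',cv2.resize(a,None,fx=4,fy=4,interpolation=2))
E
```

```text
top rail z hist [   3  166 1099 1320  342   26   11   14   13   15   87   85   15    5]
   upst 232 [ 523.6 -307. ] [142.   37.6] 75.38 zmed 0.0337
   dark 1235 [ 571.4 -317.9] [139.6  80.9] 75.84 zmed 0.005
top board z hist [   8  369 2332 1894  201   96 1165 1579  473 1138  949  218   31   14]
   all 5656 [617.5   6.7] [282.3 288.5] 0.45 zmed 0.0219
   hi 1720 [ 6.101e+02 -4.000e-01] [320.5 208.5] 13.38 zmed 0.031
   panel 1096 [611.4  -1.9] [309.6 208.8] 14.15 zmed 0.0265
   white 2986 [577.9 -12.8] [261.6 210.6] 15.38 zmed 0.0187
   wood 486 [588.   -7.6] [284.2 205.6] 14.58 zmed 0.0327
scene rail z hist [   0   23 1838 1896  121   24   22   37   31   31  151  138   13   11]
   upst 408 [ 523.2 -308. ] [142.4  39. ] 75.78 zmed 0.0335
   dark 200 [ 571.  -326.1] [136.2  71. ] 72.33 zmed 0.0131
scene board z hist [   0   47 3063 1305  244  237 1067 1459   95 1129  603   69   40   33]
   all 4725 [607.5  30. ] [399.  359.2] 76.64 zmed 0.0196
   hi 1219 [636.9 -22.8] [318.1 249.7] 74.69 zmed 0.0307
   panel 743 [638.8  19.4] [352.1 278. ] 70.03 zmed 0.0275
   white 2922 [ 610.  -357.3] [1168.7  318.1] 88.47 zmed 0.0185
   wood 501 [ 629.8 -415.3] [1087.5  108.8] 78.81 zmed 0.0323
```

View pics/crop1.png

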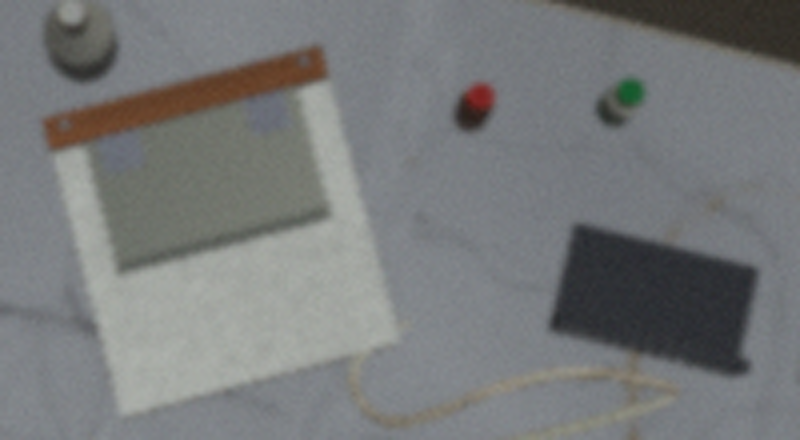

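Both objects are clear in the crop: the board is turned about +15° and the rail about −14°. I'll move above the rail with the gripper yaw matched, and refine there with the wrist camera.

```bash
python3 -m crank '[[[3.6,2.5,-0.3,6.4],[3.6,2.5,-0.3,6.4],[3.6,2.5,-0.3,6.4],[3.6,2.5,-0.3,6.4],[3.6,2.5,-0.3,6.4],[3.6,2.5,-0.3,6.4],[3.6,2.5,-0.3,6.4],[3.6,2.5,-0.3,6.4],[0,0,0,0],[0,0,0,0]]]' 0.6 60
cat >>h.py <<'E'
from scipy.spatial.transform import Rotation as R
def wcloud(s,d):
    m=manip.camera_model("wrist");K=m["camera_matrix"];T=m["T_tool_cam"];v,u=np.mgrid[:400,:640]
    a=(u-K[0,2])/K[0,0];b=(v-K[1,2])/K[1,1];r=np.hypot(a,b)+1e-12
    ray=np.stack([np.sin(r)*a/r,-np.sin(r)*b/r,-np.cos(r)],-1)
    P=ray/np.cos(r)[...,None]*d[...,None]
    Rt=R.from_quat(s["tool_rot"]).as_matrix()
    Rw=Rt@T[:3,:3];o=Rt@T[:3,3]+s["eef_pos"]
    return P@Rw.T+o, ray@Rw.T, o
def wshot(name):
    s=manip.get_state();p,d=manip.camera("wrist");cv2.imwrite(f"pics/{name}.png",p);np.savez(f"pics/{name}.npz",d=d,pos=s["eef_pos"],rot=s["tool_rot"]);return s,p,d
def ontoz(P_ray,o,z): return o+P_ray*((z-o[2])/P_ray[...,2])[...,None]
E
python3 -c "
from h import *
s,p,d=wshot('w1');print(s['t'],s['eef_pos'],s['tool_rot'])"
```

```text
t: 0.93
eef_pos: [0.5114, -0.3322, 0.2075]
tool_rot: [0.789, 0.614, -0.0, -0.001]
force: [-0.5, -0.5, 0.4]
opening: 0.602
grip_force: 0.0
0.9333 [ 0.51135444 -0.3322156   0.20748678] [ 7.89343583e-01  6.13951143e-01 -2.73496056e-04 -7.92264378e-04]
```

View pics/w1.png

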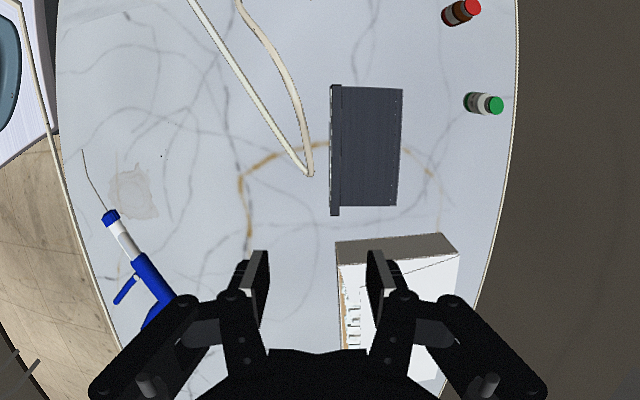

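The rail is clear: upstand strip from (335,85) to (335,215), flange to (402,90)–(398,206). The white box starts just beyond its near end at (337,240).

```bash
python3 - <<'E'
from h import *
z=np.load('pics/w1.npz');s=dict(eef_pos=z['pos'],tool_rot=z['rot']);p=cv2.imread('pics/w1.png');P,ray,o=wcloud(s,z['d'])
win=np.zeros((400,640),bool);win[70:228,318:420]=1
Z=P[...,2]
up=win&(Z>.02)&(Z<.045);dk=win&(p.max(2)<100)
print('up z',np.percentile(Z[up],[10,50,90]),'fl z',np.median(Z[dk&(Z<.015)]), 'table', np.median(Z[100:200,60:200]))
for m,zz,l in((up,.034,'upst'),(dk&(Z<.02),.004,'flange')):
    m=cv2.morphologyEx(m.astype(np.uint8),cv2.MORPH_OPEN,np.ones((3,3)))
    n,L,st,_=cv2.connectedComponentsWithStats(m);m=L==1+st[1:,4].argmax()
    Q=ontoz(ray,o,zz)[m];r=cv2.minAreaRect((Q[:,:2]*1000).astype(np.float32));print(l,m.sum(),r, 'median depth xyz',np.median(P[m],0))
box=(slice(232,300),slice(338,460));print('box z',np.percentile(Z[box],[20,50,80]), 'yx max', np.percentile(P[box][...,1],95),)
print('vials',P[12,470],P[104,490])
E
```

```text
up z [0.03322376 0.03441285 0.03544771] fl z 0.004477127397294667 table 0.0012144883658119499
upst 1330 ((536.0529174804688, -311.517578125), (139.34437561035156, 10.809135437011719), 75.64714050292969) median depth xyz [ 0.53680539 -0.30860503  0.03441302]
flange 6906 ((576.6395874023438, -321.51275634765625), (138.6613006591797, 68.77178192138672), 76.00035858154297) median depth xyz [ 0.57636699 -0.31803697  0.00448025]
box z [0.01940935 0.06106947 0.22122018] yx max -0.3293976351946636
vials [ 0.70550918 -0.19357754  0.05627547] [ 0.70608412 -0.29181256  0.05728494]
```

```bash
python3 -m crank '[[[1.23,1.03,-3,0],[1.23,1.04,-3,0],[0,0,-3.5,0],[0,0,-3.5,0],[0,0,-3,0],[0,0,-2,0],[0,0,-1,0],[0,0,0,0],[0,0,0,0]]]' 0.5 60; python3 -c "
from h import *
s=manip.get_state();print(s['eef_pos'],s['tool_rot'],s['t'])"
```

```text
t: 1.73
eef_pos: [0.5341, -0.3145, 0.0191]
tool_rot: [0.791, 0.612, -0.0, 0.0]
force: [-0.8, -0.8, 0.6]
opening: 0.502
grip_force: 0.0
[ 0.53412363 -0.3144847   0.01907188] [ 7.91048909e-01  6.11752905e-01 -7.67084725e-05  1.68092025e-05] 1.7333
```

```bash
python3 -m crank '[[[0.1,0.15,-0.5,0],[0.1,0.15,-0.5,0],[0,0,0,0],[0,0,0,0]]]' 0.5 60;  python3 -m crank '[[[0,0,0,0],[0,0,0,0],[0,0,0,0],[0,0,0,0],[0,0,0,0],[0,0,0,0],[0,0,0,0],[0,0,0,0]]]' 0 80
```

```text
t: 2.07
eef_pos: [0.5371, -0.3105, 0.0091]
tool_rot: [0.79, 0.613, 0.0, 0.0]
force: [-0.0, 0.8, 1.2]
opening: 0.501
grip_force: 0.0
t: 2.73
eef_pos: [0.5372, -0.3108, 0.0091]
tool_rot: [0.79, 0.613, 0.0, 0.001]
force: [-0.6, 0.8, 5.4]
opening: 0.101
grip_force: 81.6
```

```bash
python3 -m crank '[[[0,0,0.5,0],[0,0,1.5,0],[0,0,2,0],[0,0,2,0],[0,0,2,0],[0,0,2,0],[0,0,0,0],[0,0,0,0],[0,0,0,0]]]' 0 80
python3 - <<'E'
from h import *
n='top';d=np.load('pics/top0.npy');im=cv2.imread('pics/top0.png').astype(int)
m=manip.camera_model(n);K=m['camera_matrix'];v,u=np.mgrid[:400,:640];ray=np.stack([(u-K[0,2])/K[0,0],-(v-K[1,2])/K[1,1],-np.ones_like(u,float)],-1)@m['pose'][:3,:3].T;o=m['pose'][:3,3]
win=np.zeros((400,640),bool);win[125:228,262:366]=1
hsv=cv2.cvtColor(im.astype(np.uint8),cv2.COLOR_BGR2HSV)
for c in [(210,300),(165,315),(143,307),(150,270),(140,365)]: print(c,im[c])
B=im[...,0]-im[...,2]
wood=win&(B<-35)
greywhite=win&(B<6)   # non-bluish
for mk,z,l in((wood,.032,'wood'),(greywhite&~wood,.018,'deck+panel')):
    q=cv2.morphologyEx(mk.astype(np.uint8),cv2.MORPH_OPEN,np.ones((3,3)))
    k,L,st,_=cv2.connectedComponentsWithStats(q);q=L==1+st[1:,4].argmax()
    Q=ontoz(ray,o,z)[q];print(l,q.sum(),cv2.minAreaRect((Q[:,:2]*1000).astype(np.float32)))
E
```

```text
t: 3.48
eef_pos: [0.5359, -0.31, 0.1072]
tool_rot: [0.79, 0.612, -0.0, -0.001]
force: [0.3, 0.0, -0.8]
opening: 0.1
grip_force: 80.9
(210, 300) [170 175 169]
(165, 315) [104 116 111]
(143, 307) [40 64 99]
(150, 270) [103 101 114]
(140, 365) [133 129 125]
wood 472 ((715.1134033203125, 25.52667999267578), (21.264667510986328, 205.88690185546875), 15.188361167907715)
deck+panel 5178 ((580.198974609375, -13.948410034179688), (270.5997009277344, 224.33724975585938), 16.22018051147461)
```

```bash
python3 -m crank '[[[-0.6,2.5,0.4,3.7],[-0.6,3.6,0.4,3.7],[-0.6,3.6,0.4,3.7],[-0.6,3.6,0.4,3.7],[-0.6,3.6,0.4,3.7],[-0.6,3.6,0.4,3.7],[-0.6,3.6,0.4,3.7],[-0.6,3,0.4,3.7],[0,0,0,0],[0,0,0,0]]]' 0 80
python3 -c "
from h import *
s,p,d=wshot('w2');print(s['t'],s['eef_pos'],s['tool_rot'])
p,d=manip.camera('top');cv2.imwrite('pics/top2.png',p)"
```

```text
t: 4.32
eef_pos: [0.4871, -0.0379, 0.1392]
tool_rot: [0.607, 0.795, -0.001, -0.001]
force: [-0.6, -0.4, -1.6]
opening: 0.101
grip_force: 80.8
4.3167 [ 0.48710919 -0.0379435   0.13917142] [ 6.06742019e-01  7.94897415e-01 -7.77941463e-04 -1.27142495e-03]
```

View pics/w2.png

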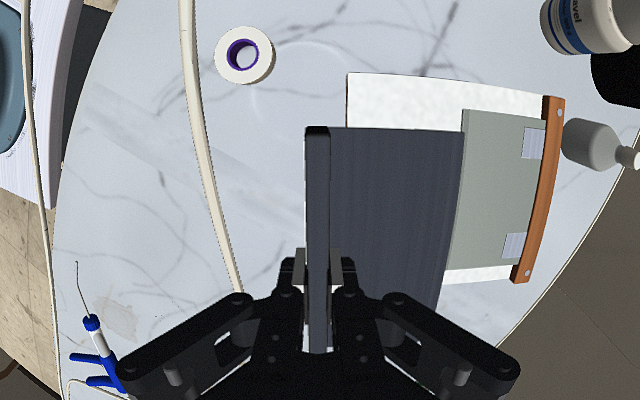

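The wrist view shows the held rail (upstand top from (318,128) downward) and the board beyond: panel corners near (463,109) and (450,268), batten (553,97)–(520,282), deck corner (347,74).

```bash
python3 - <<'E'
from h import *
z=np.load('pics/w2.npz');s=dict(eef_pos=z['pos'],tool_rot=z['rot']);p=cv2.imread('pics/w2.png').astype(int);P,ray,o=wcloud(s,z['d']);Z=P[...,2]
q=s['tool_rot'];print('tool y yaw',np.degrees(2*np.arctan2(q[1],q[0]))-90)
B=p[...,2]-p[...,0]
def rep(mk,h,l):
    m=cv2.morphologyEx(mk.astype(np.uint8),cv2.MORPH_OPEN,np.ones((3,3)))
    n,L,st,_=cv2.connectedComponentsWithStats(m);m=L==1+st[1:,4].argmax()
    Q=ontoz(ray,o,h)[m];print(l,m.sum(),np.round(np.array(sum([list(x) if hasattr(x,'__len__') else [x] for x in cv2.minAreaRect((Q[:,:2]*1000).astype(np.float32))],[])),1),'z',np.median(Z[m]).round(4));return m
w=np.zeros((400,640),bool);w[80:290,500:575]=1
rep(w&(B>40)&(Z>.02)&(Z<.05),.032,'wood')
w[:]=0;w[60:300,330:570]=1
wh=w&(p.min(2)>0)&(Z>.012)&(Z<.04)&(p.min(2)>75)
m=rep(wh,.018,'deck all')
print('deck z',np.median(Z[85:105,370:440]),'panel z',np.median(Z[150:240,475:500]))
for n,c,h in(('deckFL',(74,347),.018),('panelFL',(109,463),.032),('woodRL',(96,564),.032),('woodRR',(283,527),.032)):
    print(n,ontoz(ray,o,h)[c],P[c])
# panel free edge at left of rail: scan rows 110..130
g=np.abs(p-np.array(p[180,485])).sum(2)
# rail in hand
u=np.zeros((400,640),bool);u[120:260,300:350]=1
rep(u&(p.max(2)<60)&(np.abs(Z-(.139+.025))<.012),.1642,'upst top')
w[:]=0;w[120:300,333:470]=1
m=w&(p.max(2)<110)&(Z>.11)&(Z<.16)
print('flange z',np.median(Z[m]));
A=np.c_[P[m][:,:2],np.ones(m.sum())];c,*_=np.linalg.lstsq(A,P[m][:,2],rcond=None);print('flange plane',c)
rep(m,.1341,'flange')
E
```

```text
tool y yaw 15.291301464180009
wood 2820 [714.1  24.1  24.4 208.7  15.1] z 0.0325
deck all 20886 [612.1  -4.  210.4 210.1  15.3] z 0.0279
deck z 0.018645122499856698 panel z 0.028593954944506506
deckFL [0.48321233 0.06813799 0.018     ] [0.48411005 0.06944444 0.0047376 ]
panelFL [0.58610558 0.0714725  0.032     ] [0.58648015 0.07156362 0.03122332]
woodRL [0.69635888 0.13017207 0.032     ] [0.72383277 0.14064637 0.0022171 ]
woodRR [ 0.75267561 -0.07553528  0.032     ] [ 7.88849177e-01 -9.03414833e-02  4.71236998e-04]
upst top 188 [468.6  29.1   9.6   2.7  15.3] z 0.1632
flange z 0.134495516835707
flange plane [-0.03808001 -0.01940102  0.15442646]
flange 19508 [522.5 -10.1  68.5 102.7  15.3] z 0.1345
```

```bash
python3 - <<'E'
from h import *
c15=np.array([.965,.262])
def plane(P,m,l):
    Q=P[m];A=np.c_[Q[:,:2]-Q[:,:2].mean(0),np.ones(len(Q))]
    for _ in range(4):
        c,*_=np.linalg.lstsq(A,Q[:,2],rcond=None);r=np.abs(Q[:,2]-A@c);k=r<.003;A,Q=A[k],Q[k]
    print(l,len(Q),c.round(4),'along+15',(c[:2]@c15).round(4))
z=np.load('pics/w2.npz');s=dict(eef_pos=z['pos'],tool_rot=z['rot']);p=cv2.imread('pics/w2.png').astype(int);P,_,_=wcloud(s,z['d'])
def W(a,b,c,d):
    w=np.zeros((400,640),bool);w[a:b,c:d]=1;return w
plane(P,W(140,260,345,440),'flange w2');plane(P,W(120,260,485,500),'panel w2');plane(P,W(100,300,70,300),'table w2');plane(P,W(85,105,360,455),'deck w2')
z=np.load('pics/w1.npz');s=dict(eef_pos=z['pos'],tool_rot=z['rot']);P,_,_=wcloud(s,z['d'])
plane(P,W(95,200,347,395),'flange w1');plane(P,W(100,200,120,300),'table w1')
p,d=manip.camera('scene');cv2.imwrite('pics/scene2.png',p);np.save('pics/scene2.npy',d);P=cloud('scene',d)
m=(P[...,2]>.11)&(P[...,2]<.15)&(np.hypot(P[...,0]-.53,P[...,1]+.02)<.04);plane(P,m,'flange scene')
E
```

```text
flange w2 9150 [-0.0137  0.0046  0.1346] along+15 -0.012
panel w2 763 [-0.1169 -0.0555  0.0286] along+15 -0.1273
table w2 5019 [0.0271 0.0219 0.0037] along+15 0.0319
deck w2 680 [-0.0257 -0.0167  0.0188] along+15 -0.0292
flange w1 1829 [-0.0441  0.0193  0.0048] along+15 -0.0375
table w1 6424 [0.0121 0.0113 0.0015] along+15 0.0146
flange scene 321 [-0.0305 -0.0028  0.1343] along+15 -0.0302
```

Biases match the flat reference in w1, so the rail sits nearly level in the fingers. The board yaw is 15.2° and lap_edge is at about (608.4, −5.1), which puts the final TCP near (563, −17). Now I descend at a standoff in front of the lip.

```bash
python3 -m crank '[[[0.9,0.24,-2,0],[0.9,0.24,-2,0],[0,0,-2,0],[0,0,-2,0],[0,0,-1,0],[0,0,-0.5,0],[0,0,0,0],[0,0,0,0],[0,0,0,0]]]' 0 80; python3 -c "
from h import *
s,p,d=wshot('w3');print(s['t'],s['eef_pos'],s['force'],np.degrees(2*np.arctan2(s['tool_rot'][1],s['tool_rot'][0]))-90)
p,d=manip.camera('scene');cv2.imwrite('pics/s3.png',cv2.resize(p[140:260,240:420],None,fx=4,fy=4,interpolation=2))"
```

```text
t: 5.22
eef_pos: [0.5078, -0.0352, 0.0466]
tool_rot: [0.608, 0.794, 0.0, 0.001]
force: [0.1, 0.3, -1.1]
opening: 0.099
grip_force: 80.8
5.2167 [ 0.50780674 -0.03518942  0.04663149] [ 0.06737703  0.32914012 -1.12488559] 15.111613737360742
```

View pics/w3.png

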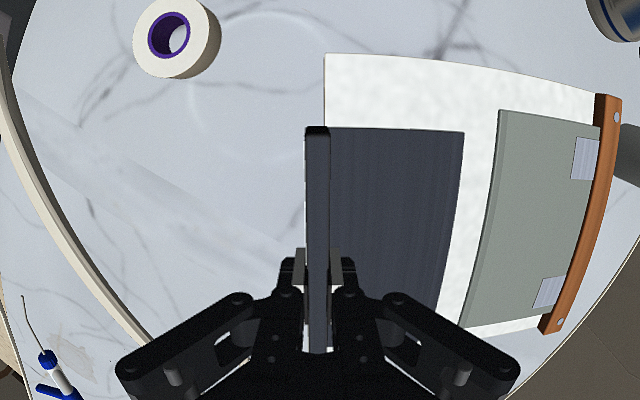

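View pics/s3.png

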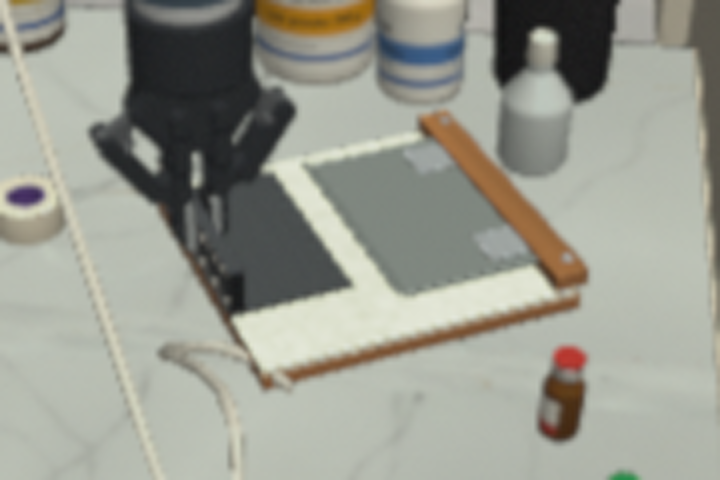

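The rail hovers level over the deck. The whole panel edge is now visible from (500,110) to (462,326), with the rail's front left corner at (463,132).

```bash
python3 - <<'E'
from h import *
z=np.load('pics/w3.npz');s=dict(eef_pos=z['pos'],tool_rot=z['rot']);P,ray,o=wcloud(s,z['d'])
L=ontoz(ray,o,.032);a,b=L[110,500][:2],L[326,462][:2]
w=a-b;print('lip',a,b,'width',np.hypot(*w),'yaw',np.degrees(np.arctan2(-w[0],w[1])),'mid',(a+b)/2)
e=ontoz(ray,o,.0397)[132,463][:2];f=ontoz(ray,o,.0625)[127,318][:2];t=np.radians(15.15);X=np.array([np.cos(t),np.sin(t)]);Y=np.array([-X[1],X[0]])
print('rail corner rel TCP (77,70?)',(e-s['eef_pos'][:2])@X,(e-s['eef_pos'][:2])@Y,'upst end',(f-s['eef_pos'][:2])@X,(f-s['eef_pos'][:2])@Y)
mid=(a+b)/2;r=e-70*Y/1000
print('edge mid rel lap',(r-mid)@X,(r-mid)@Y)
E
```

```text
lip [0.58604733 0.07144073] [ 0.62943404 -0.0751643 ] width 0.1528902952421326 yaw 16.485742606675483 mid [ 0.60774068 -0.00186179]
rail corner rel TCP (77,70?) 0.0757355632843 0.06871078016289049 upst end 1.1408162193683041e-05 0.07081216980918206
edge mid rel lap -0.029435238572887153 -0.007341123849187538
```

```bash
python3 -m crank '[[[-0.08,0.29,-0.4,0],[0,0,-0.4,0],[0,0,-0.4,0],[0,0,-0.3,0],[0,0,0,0],[0,0,0,0],[0,0,0,0],[0,0,0,0]]]' 0 80; python3 -c "
from h import *
s=manip.get_state();print(s['eef_pos'],s['tool_rot'],s['force'])"
```

```text
t: 5.98
eef_pos: [0.5061, -0.0319, 0.0307]
tool_rot: [0.608, 0.794, 0.0, 0.0]
force: [-0.2, -0.7, -1.5]
opening: 0.094
grip_force: 80.8
[ 0.50610695 -0.03188011  0.0306823 ] [6.07793479e-01 7.94095118e-01 8.16248102e-05 1.51651409e-04] [-0.19715411 -0.71546812 -1.50523579]
```

```bash
python3 -m crank '[[[0,0,-0.1,0],[0,0,-0.1,0],[0,0,0,0],[0,0,0,0],[0,0,0,0]]]' 0 80; python3 -m crank '[[[0,0,-0.05,0],[0,0,-0.05,0],[0,0,0,0],[0,0,0,0],[0,0,0,0]]]' 0 80
```

```text
t: 6.4
eef_pos: [0.5059, -0.0319, 0.0285]
tool_rot: [0.608, 0.794, -0.0, 0.0]
force: [0.5, -0.5, -1.1]
opening: 0.095
grip_force: 80.8
t: 6.82
eef_pos: [0.506, -0.0318, 0.0276]
tool_rot: [0.608, 0.794, 0.0, 0.0]
force: [0.2, 0.5, -1.5]
opening: 0.1
grip_force: 80.8
```

```bash
python3 -m crank '[[[0.48,0.13,0.05,0],[0.48,0.13,0,0],[0.48,0.13,0,0],[0.48,0.13,0,0],[0.48,0.13,0,0],[0.48,0.13,0,0],[0.48,0.13,0,0],[0,0,0,0],[0,0,0,0]]]' 0 80
python3 -m crank '[[[0.29,0.08,0,0],[0.29,0.08,0,0],[0.29,0.08,0,0],[0,0,0,0],[0,0,0,0]]]' 0 80
```

```text
t: 7.57
eef_pos: [0.5399, -0.0227, 0.028]
tool_rot: [0.608, 0.794, 0.0, 0.0]
force: [0.0, -0.1, -0.3]
opening: 0.097
grip_force: 80.8
t: 7.98
eef_pos: [0.5485, -0.0203, 0.0281]
tool_rot: [0.608, 0.794, 0.0, 0.0]
force: [0.7, 0.2, -1.5]
opening: 0.098
grip_force: 80.8
```

Edge is about 15 mm under with no resistance. I'll finish the slide, then look.

```bash
python3 -m crank '[[[0.36,0.1,0,0],[0.36,0.1,0,0],[0.36,0.1,0,0],[0.36,0.1,0,0],[0,0,0,0],[0,0,0,0],[0,0,0,0]]]' 0 80; python3 -c "
from h import *
s,p,d=wshot('w4');print(s['t'],s['eef_pos'],s['force'],np.degrees(2*np.arctan2(s['tool_rot'][1],s['tool_rot'][0]))-90)"
```

```text
t: 8.57
eef_pos: [0.5625, -0.0163, 0.028]
tool_rot: [0.608, 0.794, -0.0, -0.0]
force: [-0.2, 0.4, -1.1]
opening: 0.099
grip_force: 80.8
8.5667 [ 0.56251202 -0.01630409  0.02795879] [-0.15371786  0.43902186 -1.13445524] 15.141941541029539
```

View pics/w4.png

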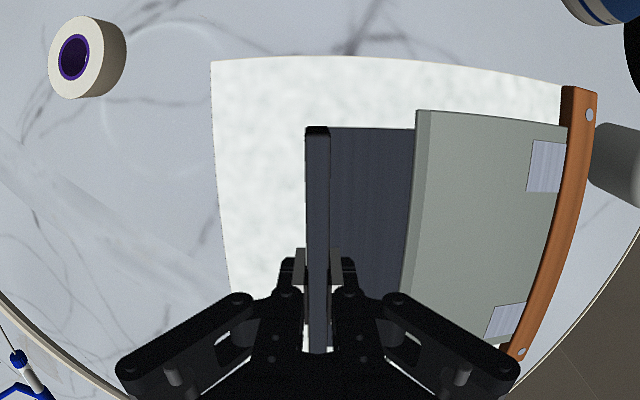

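The flange is now under the panel. The panel's left corner is at (417,110), the rail's left end at (318,127), and the panel lies down.

```bash
python3 - <<'E'
from h import *
z=np.load('pics/w4.npz');s=dict(eef_pos=z['pos'],tool_rot=z['rot']);P,ray,o=wcloud(s,z['d']);L=ontoz(ray,o,.032)
t=np.radians(15.15);X=np.array([np.cos(t),np.sin(t)]);Y=np.array([-X[1],X[0]]);T=s['eef_pos'][:2]
for h,c in((.032,(110,417)),(.032,(200,410)),(.032,(270,403)),(.0529,(127,318)),(.032,(92,592))):
    q=ontoz(ray,o,h)[c][:2];print(c,((q-T)@X*1000).round(1),((q-T)@Y*1000).round(1))
print('panel z',np.median(P[150:250,440:500,2]),'lip z',np.median(P[130:260,412:420,2]))
E
```

```text
(110, 417) 45.4 78.7
(200, 410) 45.1 35.1
(270, 403) 46.0 -4.9
(127, 318) -0.0 71.7
(92, 592) 163.5 103.1
panel z 0.02862668432132799 lip z 0.031149616154276832
```

Overlap is about 31 mm, and the rail is square and centred. Now I press down in small steps.

```bash
python3 -m crank '[[[0,0,-0.05,0],[0,0,-0.03,0],[0,0,0,0],[0,0,0,0],[0,0,0,0]]]' 0 80; python3 -m crank '[[[0,0,-0.03,0],[0,0,0,0],[0,0,0,0],[0,0,0,0]]]' 0 80;
```

```text
t: 9.03
eef_pos: [0.5626, -0.0164, 0.0273]
tool_rot: [0.608, 0.794, 0.0, 0.0]
force: [0.0, -0.6, -0.8]
opening: 0.101
grip_force: 80.9
t: 9.37
eef_pos: [0.5627, -0.0164, 0.0271]
tool_rot: [0.608, 0.794, 0.0, 0.0]
force: [-0.9, -0.2, 0.6]
opening: 0.102
grip_force: 81.1
```

```bash
python3 -m crank '[[[0,0,-0.03,0],[0,0,0,0],[0,0,0,0],[0,0,0,0]]]' 0 80; python3 -m crank '[[[0,0,-0.03,0],[0,0,0,0],[0,0,0,0],[0,0,0,0]]]' 0 80;
```

```text
t: 9.7
eef_pos: [0.5627, -0.0164, 0.0271]
tool_rot: [0.608, 0.794, 0.0, 0.0]
force: [-2.2, 0.3, 6.1]
opening: 0.102
grip_force: 81.8
t: 10.03
eef_pos: [0.5627, -0.0164, 0.0271]
tool_rot: [0.608, 0.794, 0.0, 0.0]
force: [-2.9, -0.0, 7.1]
opening: 0.1
grip_force: 82.1
```

```bash
python3 -m crank '[[[0,0,-0.03,0],[0,0,0,0],[0,0,0,0],[0,0,0,0],[0,0,0,0],[0,0,0,0]]]' 0 80; python3 - <<'E'
from h import *
s,p,d=wshot('w5');P,ray,o=wcloud(s,d);print(s['force'],s['eef_pos'],abs(s['qvel']).max(),'panel z',np.median(P[150:250,440:500,2]),'lip',np.median(P[130:260,412:420,2]))
E
```

```text
t: 10.53
eef_pos: [0.5627, -0.0164, 0.0271]
tool_rot: [0.608, 0.794, 0.0, 0.0]
force: [-4.2, 0.8, 10.5]
opening: 0.098
grip_force: 82.4
[-4.23561513  0.79051325 10.49599407] [ 0.56266344 -0.01636009  0.02710764] 0.001132726261577778 panel z 0.028649041795000482 lip 0.03113228107383395
```

Steady press of about 11 N with the panel unmoved; handing in.

```bash
python3 -c "
from workcell import manip
print(manip.sign_off())"
```

```text
the job is handed in; nothing more can be done
None
```

I handed the job in at about 10.6 s with the rail still gripped: its front edge is about 31 mm under the panel, square and centred within about 2 mm, pressed on the deck with about 11 N, panel still lying down; no verdict was returned.

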